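Slide a relay into its carrier, then clip the unit into the machine's chassis

TASK

On the assembly jig, slide the relay block into the slot of the loose carrier, all the way to the stop, so that its foot drops down behind the sill. Then take the joined unit to the chassis plate and fit it in the clip-in holder: hook its nose under the fixed lip, press the tail down until the sprung catch snaps over it, and let go, with the unit lying flat. Leave the other things on the bench where they are.

Things in the scene. Friction and masses are not known exactly. Their poses are not given: they have to be found in the camera images.
- relay: The relay block, loose, upright on the bench: black body 36 (x) x 28 (y) mm on a black flanged foot 56 (x) x 40 (y) x 6 mm; overall height 56. Origin at the centre of its underside, z up. Same either way round (half turn about z). About 120 g.
- carrier: Grey plastic carrier, loose in the jig, about 110 g. Origin: centre of underside, z up, nose to -x, tail to +x. Floor 80 (x) x 56 (y) x 5 mm; nose tongue (40 wide, 5 thick) out to x = -52, tail tongue (30 wide, 5 thick) to x = +50. On the floor, along x, a T-slot open at the nose (see slot mouth) and behind it the grip tab.
- slot_mouth (a point): Mouth of the carrier's slot, carrier x -40, z 5. Slot 44 wide inside, z 5 to 16; lips above (z 16 to 20) 32 apart; walls flare to about 52 wide from x -40 to -50; sill at the mouth, top at z 7, x -41 to -38. Foot goes in with its underside at z 7 to 10, moves +x to the stop (wall face at x 20), then drops to z 5 behind the sill: relay origin then at x -8 to -10, y 0, z 5.
- tab_top (a point): Centre of the flat top of the carrier's upright grip tab, at carrier x 31, y 0, z 58 mm. The tab is 16 (x) x 28 (y) mm and free-standing above z = 20 (relay body 12 mm away on the nose side, its top 3 mm higher): the place to hold, and to press, the unit.
- jig: Assembly jig, fixed, aluminium, origin at the centre of its underside: floor top at z 6 mm; the carrier lies on it, same axes, origins together within 2 mm. A steel end stop (10 mm high, face at x 52) backs the carrier's tail; low cheeks at |y| 30 to 37, x -10 to 30, rise 8 mm above the floor. Nothing stands at the nose (-x) end.
- plate: Aluminium chassis plate, fixed, x -85 to 140, 120 wide (y), top at z 6 mm, origin on its underside. Transformer (40 high) and terminal box beyond x = 94. The clip-in holder (grey on a dark base) is bolted on it, same axes, y 0, but clamped anywhere up to 8 mm in -x or +x of the seat point: this shift is not told and must be felt or seen.
- seat (a point): Seat point on the plate: x 0, y 0, 10 mm above its underside. From the holder's middle (seat point plus unknown x shift), heights above the seat: nose wall at x -54; lip over it, 36 wide, to x -46, z 10 to 15; side guides |y| 30 at the seat, flaring to 34, 7 high, x -30 to 30; tail stop x 52, 5 high; catch above the tail. The seated carrier has its nose to -x, its origin within 2 mm of that middle, on the seat.
- catch (a joint): Sprung steel catch over the tail: 0 = home, grows to 0.009 m as pushed back (+x); 4 N at rest, 6 N back. Point at holder x 45, 7 to 8 mm above the seat, top 19; steep slope facing the tail. A unit hooked 20 deg nose down leans on it at about 8 deg; 5 to 25 N down on the tab drives it back some 5 mm until it snaps home over the tail.
- wrench: Bystander: a steel wrench lying flat. Leave it.
- hexkey: Bystander: an L-shaped dark hex key lying flat, 85 x 28 mm. Leave it.
- gear: Bystander: a steel gear wheel, 60 mm across, 20 high, lying flat. Leave it.
- spray: Bystander: a spray can, 64 mm across, about 190 high. Leave it.
- jar: Bystander: a jar, 60 mm across, 70 high. Leave it.
- screwdriver: Bystander: a screwdriver lying flat. Leave it.
Mind the look-alikes: they are no part of the job. Leave any blue or purple look-alike of the carrier alone. Of the things that look like the relay, take the one that is farthest from the robot's base at the start.

How it is judged (in metres and radians):
On the way:
1. the relay is fully home in the carrier, at the stop and down behind the sill, before the carrier is in the holder (x of relay in the frame of carrier between -0.0135 and -0.0045 m and y of relay in the frame of carrier between -0.004 and 0.004 m and z of relay in the frame of carrier between 0.003 and 0.0068 m and horizontal distance between carrier and plate above 0.1 m), for 0.2 s.
At the end, for the whole second after the job is handed in: The carrier lies flat on the seat (tilt under 0.05 rad, height within 2.5 mm, within 13 mm of the plate origin in x, 6 mm in y, 0.13 rad in yaw), the catch sprung home over its tail (under 2 mm), the relay home in it (x -13.5 to -4.5, y within 4, z 3 to 6.8 mm), all at rest (x of relay in the frame of carrier between -0.0135 and -0.0045 m and y of relay in the frame of carrier between -0.004 and 0.004 m and z of relay in the frame of carrier between 0.003 and 0.0068 m and x of carrier in the frame of plate between -0.013 and 0.013 m and y of carrier in the frame of plate between -0.006 and 0.006 m and z of carrier in the frame of plate between 0.0075 and 0.0125 m and angle between the x axis of carrier and the x axis of plate, either way round below 0.13 rad and angle between carrier's own z axis and vertical below 0.05 rad and value of joint catch below 0.002 m and linear speed of each of carrier, relay below 0.02 m/s); the robot touches nothing.
It fails at once if a bystander (wrench, hex key, gear, spray can, jar or screwdriver) is moved by more than 30 mm (distance of any of wrench, hexkey, gear, spray, jar, screwdriver from where it was at the start of the episode above 0.03 m).
It also fails if it takes over 64 s, if anything falls off the work surface, if the arm or the gripper's body presses on something with over 40 N, if the wrist force passes 120 N, or if a joint passes its speed limit or range.

ROBOT

A 6-joint arm with a two-finger parallel gripper is mounted at the origin on the work surface. World frame = base frame: x ahead of the robot, y to its left, z up, the work surface at z = 0. Lengths are in m, angles in degrees, forces in N, time in s.
With the tool pointing down it reaches from about 0.4 to 0.825 m from the base axis. Payload 7 kg.
Tool frame: the origin (TCP) lies midway between the tips of the shut fingers; the grasp point (between the pads) lies ctrl.tcp_to_grasp behind it (ctrl.tcp_to_grasp is the distance from the TCP to the grasp point, in m); z points along the fingers, y is the line along which they close (so a half turn about z gives the same grasp; the last joint's range is limited). The gripper opens to 88 mm and grips with 3 to 60 N. Pads are 19 mm wide; open, the fingers measure 130 mm over their backs; the gripper's body (78 mm by 193 mm) begins 47 mm behind the grasp point.
Start: joints at [-60.556, 20.546, 0.682, 0, -70.136, -16.507], TCP at [0.151, -0.658, 0.227] pointing down, gripper open.
Joint ranges: [-176.03, 176.03], [-82.01, 121.73], [-58.28, 71.71], [-173.87, 95.51], [-174.79, -0.11], [-173.66, 173.66]. Speed limits (degrees/s): [136.94, 136.94, 172.46, 180, 180, 180].

INTERFACE

Orientations are given as [roll, pitch, yaw] about the fixed x, y, z axes, in that order (R = Rz(yaw) Ry(pitch) Rx(roll)).
In Python, from plant import ctrl, imaging, close_job gives the robot as it stands.
- The arm moves only by the shell command python3 -m crank 'ROWS'. ROWS is JSON, a list of rows, each a list of 3 entries, a list of its own where there are three numbers: the shift along the world's x, y, z in m, then the turn, a rotation vector about the world's x, y, z in degrees, then the opening, from -1 (shut) to 1 (fully open), so that 0 is half open. A call has 1 to 12 rows; each row shifts and turns the commanded pose from where the row before left it; what a row does not reach is not made up. A row lasts 1/10 s, in which the tool goes at most 50 mm and 8.59 degrees, less where a joint would pass 70% of its speed; a pose out of reach is approached as far as the arm can. A call is refused whole if a number of a shift passes 0.05 or a number of a turn 8.59, either way. A call with a gripper value outside its range is refused whole. The fingers move at their own pace and stop on an object; the grip force is fixed at half the most. Time passes only in rows, so rows that do not move let the fingers close. It gives the time, the measured TCP pose, the force, the opening and the grip force at its end, in the units of the state.
- ctrl.get_obs(): the state, without advancing time (a new reading comes with each control period).
- imaging.snapshot(name): name is "scene" or "top"; returns (picture, depth): 420x560x3 uint8, blue, green, red; 420x560 float32, m along the optical axis (not along the pixel's ray), 0 where there is no reading.
- imaging.camera_model(name): a dict with "mtx" (3x3 intrinsics, pixels), "R" (3x3) and "t" (3): a world point X has camera coordinates R X + t. Camera axes: x right, y down, z forward; pixel columns grow to the right and rows downward; lengths in m; the calibration is good to about 2 mm. A picture is of the moment at which its call begins. camera_model takes no time and is no camera call.
- close_job(): hands the job in; it is judged then, once.
The state is a dict: "clock": time; "joint_pos": joint angles; "qvel": joint speeds; "tau": joint torques, N m; "tool_pos": TCP position; "orientation": TCP orientation; "force": force on the tool from outside, world axes, zero at the start; "moment": the same for the moment, N m; "opening": finger opening in m; "gripper_force": force on a finger pad.
Only numpy, scipy, OpenCV 4.12 (cv2) and the standard library are available. Lean on these libraries where they do the work, as an engineer would, in place of code of your own. Each camera call takes 0.05 s, during which the arm holds its last target. There are 200 camera calls.

## Working session

There is one attempt and no reset: what is moved stays moved. The work goes in short steps, Python scripts to look and compute and a shell command to move; the robot and the scene stay as the last step left them, time stands still between calls to the robot, and variables do not carry over. Pictures are saved under pics/ and viewed, at most 10 in all, crops included, and the job is handed in when it is done.

```bash
ls; mkdir -p pics; cat > h.py <<'E'
import numpy as np, cv2
from plant import ctrl, imaging
def pts(name,d):
    c=imaging.camera_model(name);K=np.array(c["mtx"]);R=np.array(c["R"]);t=np.array(c["t"])
    v,u=np.mgrid[:420,:560]
    P=np.stack([(u-K[0,2])/K[0,0]*d,(v-K[1,2])/K[1,1]*d,d],-1)
    return (P-t)@R
def shot(name,f=None):
    p,d=imaging.snapshot(name)
    if f: cv2.imwrite("pics/"+f,p)
    return p,d,pts(name,d)
E
python3 - <<'E'
from h import *
print(ctrl.get_obs(),ctrl.tcp_to_grasp)
for n in("scene","top"):
    p,d,X=shot(n,n+"0.png"); np.savez(n+"0.npz",p=p,d=d,X=X)
    c=imaging.camera_model(n); print(n,c, -np.array(c["R"]).T@c["t"])
E
```

```text
pics
{'clock': 0.0, 'joint_pos': array([-6.05568346e+01,  2.05917529e+01,  6.33767600e-01, -1.92704226e-02,
       -7.01367497e+01, -1.65071662e+01]), 'qvel': array([ 0.09372428,  0.0299729 , -0.00212889,  0.04236752, -0.12420628,
       -0.00638614]), 'tau': array([ 8.24567924e-04, -5.82715130e+01,  2.93059623e+01,  6.99720874e+00,
        6.83120350e-03, -2.33952396e-04]), 'tool_pos': array([ 0.1509669 , -0.65739483,  0.22562174]), 'orientation': array([ 1.79904022e+02, -9.55127229e-03, -1.67070555e+02]), 'force': array([-0.192252  ,  0.44266604,  0.38378461]), 'moment': array([ 0.02676209, -0.02932013, -0.01158737]), 'gripper_force': 0.0, 'opening': 0.0879233657557754} 0.0188
scene {'mtx': array([[416.50189422,   0.        , 279.0494835 ],
       [  0.        , 416.50189422, 215.60173837],
       [  0.        ,   0.        ,   1.        ]]), 'R': array([[-0.7404783 ,  0.67204439,  0.00694418],
       [ 0.54195119,  0.60318459, -0.58519848],
       [-0.39746798, -0.42956337, -0.81086036]]), 't': array([ 0.38260978, -0.25832727,  1.30824676])} [0.9433012  0.46066316 0.90697579]
top {'mtx': array([[489.57666464,   0.        , 282.66786302],
       [  0.        , 489.57666464, 204.39960495],
       [  0.        ,   0.        ,   1.        ]]), 'R': array([[-0.01016818, -0.99992578, -0.00671151],
       [-0.9817538 ,  0.01125748, -0.18982295],
       [ 0.18988442,  0.0046589 , -0.9817954 ]]), 't': array([0.02688461, 0.56051224, 1.09450794])} [0.34272838 0.01547345 1.18116138]
```

View pics/top0.png

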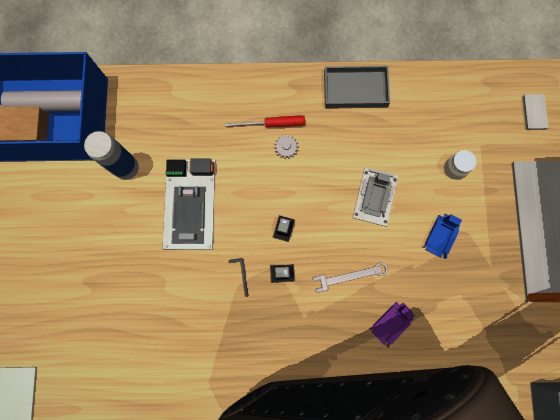

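View pics/scene0.png

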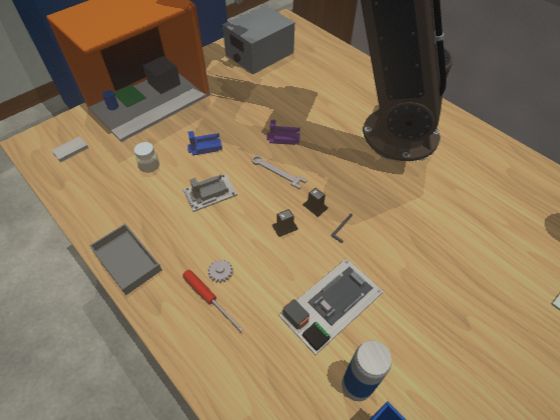

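The top view shows two relay-like blocks, at (284,228) and (282,273); the upper one is farther from the base, so it's the target. The jig with the grey carrier is at (376,196) and the plate is at (188,208), with its +x end (transformer) at the top. The blue and purple parts are the look-alikes. Next I'll measure all of these.

```bash
python3 - <<'E'
from h import *
z=np.load("top0.npz");p,X=z["p"],z["X"]
def box(u0,v0,u1,v1,zl,zh,n,show=True):
    S=X[v0:v1,u0:u1];m=(S[...,2]>zl)&(S[...,2]<zh);Q=S[m]
    r=cv2.minAreaRect(Q[:,:2].astype(np.float32)*1000)
    print(n,len(Q),"mean",Q.mean(0).round(4),"rect",np.round(r[0],1),np.round(r[1],1),round(r[2],1),"corners",cv2.boxPoints(r).round(0).tolist())
box(265,208,300,245,.048,.07,"relay top")
box(265,208,300,245,.003,.012,"relay foot")
box(265,255,300,290,.048,.07,"relay2 top")
box(345,160,405,232,.003,.2,"jig all")
box(345,160,405,232,.052,.075,"tab top")
box(345,160,405,232,.021,.032,"carrier lips")
box(345,160,405,232,.009,.04,"carrier+")
box(155,150,225,255,.002,.1,"plate all")
box(155,150,225,255,.025,.1,"transf")
box(165,180,212,246,.0135,.04,"holder high")
box(165,180,212,246,.021,.04,"holder higher")
c1=cv2.resize(p[160:232,345:405],None,fx=6,fy=6,interpolation=cv2.INTER_CUBIC)
c2=cv2.resize(p[180:252,160:220],None,fx=6,fy=6,interpolation=cv2.INTER_CUBIC)
cv2.imwrite("pics/crop.png",np.hstack([c1,c2]))
for a in range(163,232,3):pass
E
```

```text
relay top 186 mean [0.5109 0.0201 0.0567] rect [511.5  20. ] [27.7 36.3] 73.8 corners [[490.0, 12.0], [525.0, 2.0], [533.0, 28.0], [498.0, 38.0]]
relay foot 249 mean [0.5097 0.0215 0.0056] rect [517.1  23.5] [83.1 88.6] 89.1 corners [[472.0, -17.0], [561.0, -19.0], [562.0, 64.0], [474.0, 66.0]]
relay2 top 202 mean [0.4034 0.0251 0.0569] rect [403.6  25.1] [34.3 27.5] 89.7 corners [[390.0, 8.0], [417.0, 8.0], [417.0, 42.0], [390.0, 42.0]]
jig all 2047 mean [ 0.5864 -0.2044  0.0143] rect [ 591.9 -205.2] [146.2 179.9] 88.1 corners [[500.0, -275.0], [679.0, -281.0], [684.0, -135.0], [504.0, -129.0]]
tab top 97 mean [ 0.6202 -0.2152  0.0629] rect [ 620.8 -216. ] [29. 17.] 72.2 corners [[608.0, -227.0], [624.0, -232.0], [633.0, -205.0], [617.0, -200.0]]
carrier lips 317 mean [ 0.5859 -0.2059  0.0261] rect [ 584.3 -205.4] [56.4 86. ] 73.8 corners [[535.0, -221.0], [618.0, -244.0], [633.0, -190.0], [551.0, -166.0]]
carrier+ 995 mean [ 0.5884 -0.2056  0.0173] rect [ 596.7 -207.4] [ 83.5 149.3] 75.0 corners [[514.0, -228.0], [658.0, -267.0], [680.0, -186.0], [535.0, -148.0]]
plate all 5006 mean [0.5752 0.2495 0.0119] rect [581.8 251.5] [264.7 173.1] 0.8 corners [[448.0, 336.0], [451.0, 163.0], [715.0, 167.0], [713.0, 340.0]]
transf 645 mean [0.6401 0.2397 0.0341] rect [583.2 246.6] [196.3 113.6] 1.2 corners [[484.0, 301.0], [486.0, 188.0], [682.0, 192.0], [680.0, 305.0]]
holder high 460 mean [0.5497 0.2514 0.0206] rect [545.3 251.5] [138.2  75.6] 0.7 corners [[476.0, 288.0], [477.0, 213.0], [615.0, 214.0], [614.0, 290.0]]
holder higher 202 mean [0.5495 0.2503 0.0264] rect [549.6 251.2] [129.4  71.9] 0.9 corners [[484.0, 286.0], [485.0, 214.0], [615.0, 216.0], [614.0, 288.0]]
```

View pics/crop.png

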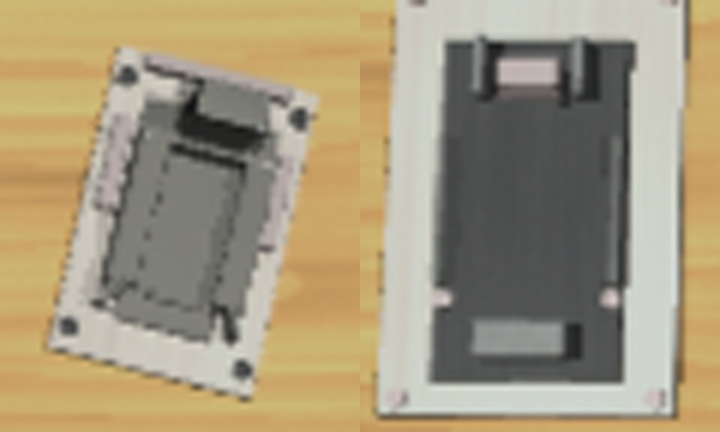

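The carrier's nose points at the robot (lower end in the left crop) and its tab is at the top. The holder's lip is at the bottom of the right crop (~(518,338)) and the catch at the top (~(528,70)). I'll refine the jig and holder geometry by casting rays from the masks.

```bash
cat >> h.py <<'E'
def ray(name,uv,zp):
    c=imaging.camera_model(name);K=np.array(c["mtx"]);R=np.array(c["R"]);t=np.array(c["t"])
    uv=np.atleast_2d(uv).astype(float)
    D=np.c_[(uv[:,0]-K[0,2])/K[0,0],(uv[:,1]-K[1,2])/K[1,1],np.ones(len(uv))]@R
    C=-R.T@t
    return C+D*((zp-C[2])/D[:,2])[:,None]
E
python3 - <<'E'
from h import *
def rect(n,name,m,zp):
    cs,_=cv2.findContours(m.astype(np.uint8),cv2.RETR_EXTERNAL,cv2.CHAIN_APPROX_NONE)
    c=max(cs,key=cv2.contourArea).reshape(-1,2)
    r=cv2.minAreaRect((ray(name,c,zp)[:,:2]*1000).astype(np.float32)); print(n,name,len(c),np.round(r[0],1),np.round(r[1],1),round(r[2],1))
for name,jb,pb,rb in(("top",(345,160,405,232),(155,150,225,255),(265,208,300,245)),("scene",(175,165,245,215),(270,255,390,355),(268,203,302,240))):
    z=np.load(name+"0.npz");p,X=z["p"],z["X"]
    hsv=cv2.cvtColor(p,cv2.COLOR_BGR2HSV)
    Z=X[...,2]
    def sel(b,m):
        o=np.zeros(Z.shape,bool);o[b[1]:b[3],b[0]:b[2]]=m[b[1]:b[3],b[0]:b[2]];return o
    gray=(hsv[...,1]<60)
    br=gray&(hsv[...,2]>120)
    rect("jig base",name,sel(jb,gray&(Z<.03)),.006)
    rect("plate",name,sel(pb,(br&(Z<.012))),.006)
    rect("relay top",name,sel(rb,Z>.050),.056)
    rect("relay foot",name,sel(rb,hsv[...,2]<70),.006)
    rect("tab top",name,sel(jb,Z>.059),.064)
    m=sel(pb,(Z>.0195)&(Z<.031)); n,l,st,ce=cv2.connectedComponentsWithStats(m.astype(np.uint8))
    for i in range(1,n):
        if st[i,4]>8:
            Q=X[l==i]; print("  holder comp",st[i,4],ce[i].round(0),Q.mean(0).round(4),"x",np.percentile(Q[:,0],[2,98]).round(4),"y",np.percentile(Q[:,1],[2,98]).round(4),"zmax",Q[:,2].max().round(4))
E
```

```text
jig base top 164 [ 588.2 -206. ] [ 83.9 131. ] 74.7
plate top 270 [575.7 250.3] [120.8 224.4] 89.2
relay top top 48 [511.2  20.2] [27.8 36.1] 73.5
relay foot top 70 [511.7  19.5] [38.7 55.4] 73.4
tab top top 33 [ 620.3 -215.5] [27.2 17.7] 74.7
  holder comp 285 [175. 167.] [0.6618 0.2831 0.0247] x [0.6426 0.681 ] y [0.2611 0.3051] zmax 0.031
  holder comp 9 [211. 172.] [0.6485 0.1945 0.0261] x [0.6441 0.6545] y [0.1917 0.1987] zmax 0.0307
  holder comp 22 [199. 174.] [0.6452 0.2237 0.0239] x [0.6442 0.646 ] y [0.2064 0.2424] zmax 0.0301
  holder comp 19 [180. 191.] [0.6028 0.2699 0.0274] x [0.5922 0.6138] y [0.268  0.2718] zmax 0.0309
  holder comp 26 [196. 191.] [0.6027 0.2302 0.0258] x [0.5913 0.6141] y [0.2281 0.233 ] zmax 0.0306
  holder comp 58 [188. 193.] [0.5968 0.2506 0.0263] x [0.5905 0.6043] y [0.2393 0.2615] zmax 0.0309
  holder comp 91 [186. 237.] [0.4911 0.2518 0.0254] x [0.4851 0.4977] y [0.2348 0.2687] zmax 0.0306
jig base scene 145 [ 589.3 -208.3] [ 91.1 130.7] 74.9
plate scene 250 [578.2 249.2] [120.4 225.5] 89.2
relay top scene 41 [514.4  21. ] [32.  37.5] 74.4
relay foot scene 66 [509.8  11.1] [57.8 58. ] 73.5
tab top scene 24 [ 623.8 -215.3] [33.  15.4] 74.2
  holder comp 99 [358. 278.] [0.494  0.2515 0.0255] x [0.4867 0.5011] y [0.2338 0.2686] zmax 0.0305
  holder comp 89 [323. 304.] [0.6029 0.2437 0.0269] x [0.5944 0.6162] y [0.2275 0.2611] zmax 0.0309
  holder comp 29 [331. 313.] [0.6049 0.2696 0.0257] x [0.5919 0.6158] y [0.2671 0.2717] zmax 0.0307
  holder comp 48 [295. 320.] [0.6772 0.2277 0.0252] x [0.6541 0.6828] y [0.1939 0.2464] zmax 0.0306
  holder comp 389 [316. 335.] [0.6652 0.2832 0.0247] x [0.645 0.684] y [0.2607 0.3049] zmax 0.0309
```

```bash
python3 -m crank '[[[0.02,0.0376,0],[0,0,-2.5],1],[[0.02,0.0376,0],[0,0,-2.5],1],[[0.02,0.0376,0],[0,0,-2.5],1],[[0.02,0.0376,0],[0,0,-2.5],1],[[0.02,0.0376,0],[0,0,-2.5],1],[[0.02,0.0376,0],[0,0,-2.5],1],[[0.02,0.0376,0],[0,0,-2.5],1],[[0.02,0.0376,0],[0,0,-2.5],1],[[0.02,0.0376,0],[0,0,-2.5],1],[[0.02,0.0376,0],[0,0,-2.5],1],[[0.02,0.0376,0],[0,0,-2.5],1],[[0.02,0.0376,0],[0,0,-1.9],1]]'; python3 -m crank '[[[0.02,0.0376,-0.01],[0,0,0],1],[[0.02,0.0376,-0.01],[0,0,0],1],[[0.02,0.0376,-0.01],[0,0,0],1],[[0.02,0.0376,-0.02],[0,0,0],1],[[0.02,0.0376,-0.02],[0,0,0],1],[[0.02,0.0376,-0.03],[0,0,0],1],[[0,0,-0.03],[0,0,0],1],[[0,0,0],[0,0,0],1],[[0,0,0],[0,0,0],1]]'
```

```text
clock: 1.3
tool_pos: [0.3914, -0.2049, 0.2266]
orientation: [180.0, 0.0, 163.4]
force: [1.1, -0.8, -0.8]
opening: 0.0876
gripper_force: 0.0
clock: 2.2
tool_pos: [0.5098, 0.017, 0.0978]
orientation: [-179.9, -0.1, 163.6]
force: [-0.2, 0.0, 1.0]
opening: 0.0875
gripper_force: 0.0
```

```bash
python3 -m crank '[[[0.0015,0.003,-0.02],[0,0,0],1],[[0,0,-0.02],[0,0,0],1],[[0,0,-0.02],[0,0,0],1],[[0,0,-0.0135],[0,0,0],1],[[0,0,0],[0,0,0],1],[[0,0,0],[0,0,0],-1],[[0,0,0],[0,0,0],-1],[[0,0,0],[0,0,0],-1],[[0,0,0],[0,0,0],-1],[[0,0,0],[0,0,0],-1],[[0,0,0],[0,0,0],-1],[[0,0,0],[0,0,0],-1]]'
```

```text
clock: 3.4
tool_pos: [0.5118, 0.0205, 0.0243]
orientation: [-180.0, -0.0, 163.5]
force: [-0.7, -0.0, -0.4]
opening: 0.0369
gripper_force: 0.0
```

```bash
python3 -m crank '[[[0,0,0],[0,0,0],-1],[[0,0,0],[0,0,0],-1],[[0,0,0],[0,0,0],-1],[[0,0,0],[0,0,0],-1]]'; python3 -m crank '[[[0,0,0.02],[0,0,0],-1],[[0,0,0.03],[0,0,0],-1],[[0,0,0.03],[0,0,0],-1],[[0,0,0],[0,0,0],-1]]'
cat > look.py <<'E'
from h import *
import sys
# relay-in-hand / things pose near given regions
o=ctrl.get_obs(); print(o["tool_pos"].round(4),o["orientation"].round(2),"F",o["force"].round(1),"op",round(o["opening"],4),"t",round(o["clock"],1))
E
python3 look.py
```

```text
clock: 3.8
tool_pos: [0.5117, 0.0204, 0.0242]
orientation: [-180.0, -0.0, 163.5]
force: [-0.9, 0.3, -0.1]
opening: 0.0278
gripper_force: 30.0
clock: 4.2
tool_pos: [0.5143, 0.0212, 0.1081]
orientation: [179.8, 0.3, 163.6]
force: [1.0, -0.2, -1.7]
opening: 0.0278
gripper_force: 30.0
[0.5143 0.0212 0.1081] [179.79   0.33 163.58] F [ 1.  -0.2 -1.7] op 0.0278 t 4.2
```

```bash
python3 -m crank '[[[-0.0027,-0.034,0],[0,0,0.7],-1],[[-0.0027,-0.034,0],[0,0,0.6],-1],[[-0.0027,-0.034,0],[0,0,0],-1],[[-0.0027,-0.034,0],[0,0,0],-1],[[-0.0027,-0.034,0],[0,0,0],-1],[[-0.0027,-0.034,0],[0,0,0],-1],[[0,0,-0.02],[0,0,0],-1],[[0,0,-0.02],[0,0,0],-1],[[0,0,-0.02],[0,0,0],-1],[[0,0,0],[0,0,0],-1],[[0,0,0],[0,0,0],-1]]'
python3 - <<'E'
from h import *
p,d,X=shot("scene");print(ctrl.get_obs()["tool_pos"])
p2,d2,X2=shot("top")
cv2.imwrite("pics/a.png",np.hstack([cv2.resize(p[140:260,160:290],None,fx=3,fy=3),cv2.resize(p2[150:270,330:430],None,fx=3,fy=3)]))
E
```

```text
clock: 5.3
tool_pos: [0.4953, -0.1836, 0.044]
orientation: [-180.0, -0.1, 164.8]
force: [0.1, -0.2, -1.2]
opening: 0.0278
gripper_force: 30.0
[ 0.49594132 -0.18358338  0.04468044]
```

View pics/a.png

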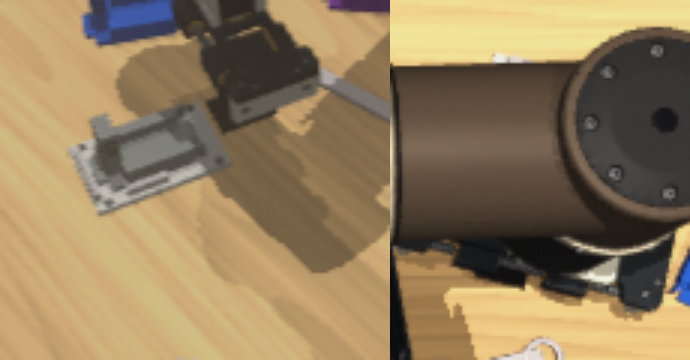

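Scene view: the relay and gripper at about (240,110) are lined up with the carrier mouth on the nose side, and nothing is in the way. The top view is blocked by the arm. I'll correct sideways and in height, then slide in.

```bash
python3 -m crank '[[[0.0004,0.0016,-0.0055],[0,0,0],-1],[[0,0,0],[0,0,0],-1],[[0,0,0],[0,0,0],-1]]'; python3 look.py; python3 -m crank '[[[0.0097,-0.0026,0],[0,0,0],-1],[[0.0097,-0.0026,0],[0,0,0],-1],[[0.0048,-0.0013,0],[0,0,0],-1],[[0.0048,-0.0013,0],[0,0,0],-1],[[0.0048,-0.0013,0],[0,0,0],-1],[[0,0,0],[0,0,0],-1]]'; python3 look.py
```

```text
clock: 5.7
tool_pos: [0.4961, -0.1818, 0.039]
orientation: [180.0, 0.0, 164.9]
force: [-0.2, 0.5, -0.8]
opening: 0.0278
gripper_force: 30.0
[ 0.4961 -0.1818  0.039 ] [1.7999e+02 2.0000e-02 1.6485e+02] F [-0.2  0.5 -0.8] op 0.0278 t 5.7
clock: 6.3
tool_pos: [0.5304, -0.1913, 0.0386]
orientation: [-180.0, 0.0, 164.8]
force: [0.2, 0.7, -0.8]
opening: 0.0279
gripper_force: 30.0
[ 0.5304 -0.1913  0.0386] [-1.7999e+02  1.0000e-02  1.6484e+02] F [ 0.2  0.7 -0.8] op 0.0279 t 6.3
```

```bash
python3 -m crank '[[[0.0058,-0.0016,0],[0,0,0],-1],[[0.0058,-0.0016,0],[0,0,0],-1],[[0.0058,-0.0016,0],[0,0,0],-1],[[0,0,0],[0,0,0],-1]]'; python3 -m crank '[[[0.0058,-0.0016,0],[0,0,0],-1],[[0.0058,-0.0016,0],[0,0,0],-1],[[0.0058,-0.0016,0],[0,0,0],-1],[[0.0058,-0.0016,0],[0,0,0],-1],[[0,0,0],[0,0,0],-1]]'
```

```text
clock: 6.7
tool_pos: [0.5482, -0.1961, 0.0388]
orientation: [180.0, 0.0, 164.8]
force: [0.2, 0.8, -0.3]
opening: 0.0277
gripper_force: 30.0
clock: 7.2
tool_pos: [0.5713, -0.2025, 0.0387]
orientation: [-180.0, 0.0, 164.8]
force: [-0.3, -0.8, -0.4]
opening: 0.0282
gripper_force: 30.0
```

```bash
python3 -m crank '[[[0.0039,-0.001,0],[0,0,0],-1],[[0.0029,-0.0008,0],[0,0,0],-1],[[0,0,0],[0,0,0],-1]]'; python3 -m crank '[[[0.0015,-0.0004,0],[0,0,0],-1],[[0.0015,-0.0004,0],[0,0,0],-1],[[0,0,0],[0,0,0],-1]]';  python3 -m crank '[[[0.0015,-0.0004,0],[0,0,0],-1],[[0,0,0],[0,0,0],-1]]'
```

```text
clock: 7.5
tool_pos: [0.5776, -0.2041, 0.0388]
orientation: [-180.0, 0.0, 164.8]
force: [-0.5, -0.3, -1.1]
opening: 0.0278
gripper_force: 30.0
clock: 7.8
tool_pos: [0.5804, -0.2049, 0.0388]
orientation: [-180.0, 0.0, 164.8]
force: [0.0, -0.5, -1.9]
opening: 0.0282
gripper_force: 30.0
clock: 8.0
tool_pos: [0.5818, -0.2053, 0.0388]
orientation: [-180.0, 0.0, 164.8]
force: [-0.2, 0.1, -1.0]
opening: 0.0276
gripper_force: 30.0
```

```bash
for i in 1 2; do python3 -m crank '[[[0.001,-0.0003,0],[0,0,0],-1],[[0,0,0],[0,0,0],-1]]' | grep -E "tool|force:"; done; python3 -m crank '[[[0.001,-0.0003,0],[0,0,0],-1],[[0,0,0],[0,0,0],-1]]' | grep -E "tool|force:"
```

```text
tool_pos: [0.5828, -0.2056, 0.0388]
force: [-0.6, -0.4, -1.0]
gripper_force: 30.0
tool_pos: [0.5837, -0.2059, 0.0387]
force: [0.5, 0.5, -1.2]
gripper_force: 30.0
tool_pos: [0.5846, -0.2061, 0.0387]
force: [-1.1, 0.3, -0.7]
gripper_force: 30.0
```

```bash
python3 -m crank '[[[0.001,-0.0003,0],[0,0,0],-1],[[0,0,0],[0,0,0],-1]]' | grep -E "tool|force:"; python3 -m crank '[[[0.001,-0.0003,0],[0,0,0],-1],[[0,0,0],[0,0,0],-1]]' | grep -E "tool|force:"; python3 - <<'E'
from h import *
p,d,X=shot("scene")
cv2.imwrite("pics/b.png",cv2.resize(p[130:240,160:270],None,fx=5,fy=5,interpolation=cv2.INTER_CUBIC))
E
```

```text
tool_pos: [0.5858, -0.2065, 0.0387]
force: [-0.4, -0.2, -1.2]
gripper_force: 30.0
tool_pos: [0.5863, -0.2067, 0.0387]
force: [-1.8, -0.1, 0.6]
gripper_force: 30.0
```

View pics/b.png

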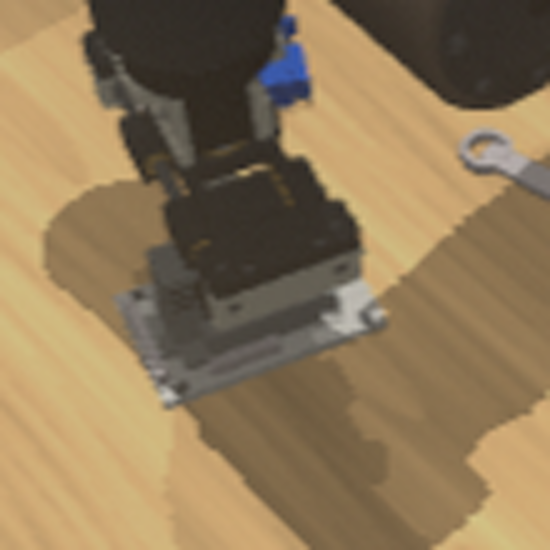

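The scene view shows the relay inside the carrier, close to the tab (at about (180,280)), with contact just starting to register. I'll push until the stop resists.

```bash
for r in a; do python3 -m crank '[[[0.001,-0.0003,0],[0,0,0],-1],[[0,0,0],[0,0,0],-1]]' | grep -E "tool|force:"; python3 -m crank '[[[0.001,-0.0003,0],[0,0,0],-1],[[0,0,0],[0,0,0],-1]]' | grep -E "tool|force:"; done
```

```text
tool_pos: [0.5865, -0.2068, 0.0385]
force: [-4.5, 1.8, 1.5]
gripper_force: 30.0
tool_pos: [0.5865, -0.207, 0.0384]
force: [-7.2, 2.9, 4.3]
gripper_force: 30.0
```

The stop is reached. I'll relax the push and lower the foot behind the sill.

```bash
python3 -m crank '[[[-0.0022,0.0006,0],[0,0,0],-1],[[0,0,0],[0,0,0],-1]]' | grep -E "tool|force:"; python3 -m crank '[[[0,0,-0.0012],[0,0,0],-1],[[0,0,-0.0012],[0,0,0],-1],[[0,0,-0.0012],[0,0,0],-1],[[0,0,0],[0,0,0],-1]]' | grep -E "tool|force:"
```

```text
tool_pos: [0.5864, -0.2067, 0.0387]
force: [-1.5, 2.0, -0.2]
gripper_force: 30.0
tool_pos: [0.5864, -0.2068, 0.0353]
force: [-4.3, 0.3, 2.2]
gripper_force: 30.0
```

```bash
python3 -m crank '[[[0,0,0],[0,0,0],-0.3],[[0,0,0],[0,0,0],0],[[0,0,0],[0,0,0],1],[[0,0,0],[0,0,0],1],[[0,0,0],[0,0,0],1],[[0,0,0],[0,0,0],1]]' ; python3 -m crank '[[[0,0,0.03],[0,0,0],1],[[0,0,0.04],[0,0,0],1],[[0,0,0.04],[0,0,0],1],[[0,0.045,0.01],[0,0,0],1],[[0,0.045,0],[0,0,0],1],[[0,0.045,0],[0,0,0],1],[[0,0.045,0],[0,0,0],1],[[0,0.045,0],[0,0,0],1],[[0,0,0],[0,0,0],1]]'
python3 - <<'E'
from h import *
def rect(n,name,m,zp):
    cs,_=cv2.findContours(m.astype(np.uint8),cv2.RETR_EXTERNAL,cv2.CHAIN_APPROX_NONE)
    c=max(cs,key=cv2.contourArea).reshape(-1,2)
    r=cv2.minAreaRect((ray(name,c,zp)[:,:2]*1000).astype(np.float32)); print(n,name,len(c),np.round(r[0],1),np.round(r[1],1),round(r[2],1))
ims=[]
for name,jb in(("top",(340,150,410,235)),("scene",(170,150,250,220))):
    p,d,X=shot(name);Z=X[...,2]
    hsv=cv2.cvtColor(p,cv2.COLOR_BGR2HSV)
    b=np.zeros(Z.shape,bool);b[jb[1]:jb[3],jb[0]:jb[2]]=1
    v=(hsv[...,2])
    T=b&(Z>.058)&(Z<.075)
    n,l,st,ce=cv2.connectedComponentsWithStats(T.astype(np.uint8))
    for i in range(1,n):
        if st[i,4]>15: print("z",np.median(Z[l==i]).round(4)); rect("top comp",name,l==i,.0645)
    ims.append(cv2.resize(p[jb[1]:jb[3],jb[0]:jb[2]],(390,420),interpolation=cv2.INTER_CUBIC))
cv2.imwrite("pics/c.png",np.hstack(ims))
print(ctrl.get_obs()["tool_pos"])
E
```

```text
clock: 10.65
tool_pos: [0.5866, -0.2068, 0.0352]
orientation: [180.0, 0.0, 164.8]
force: [-0.2, 0.2, -0.3]
opening: 0.065
gripper_force: 0.0
clock: 11.55
tool_pos: [0.5868, 0.0227, 0.1555]
orientation: [179.9, 0.1, 165.1]
force: [-0.7, 0.1, 0.6]
opening: 0.0873
gripper_force: 0.0
z 0.0639
top comp top 32 [ 623.1 -215.5] [28.3 17.6] 77.6
z 0.0673
top comp top 50 [ 586.5 -204.3] [29.3 37.9] 74.8
z 0.0675
top comp scene 40 [ 588.8 -204.9] [35.8 37.5] 76.4
z 0.0637
top comp scene 25 [ 626.3 -215.1] [33.8 15.4] 74.7
[0.58642092 0.0194553  0.15521043]
```

View pics/c.png

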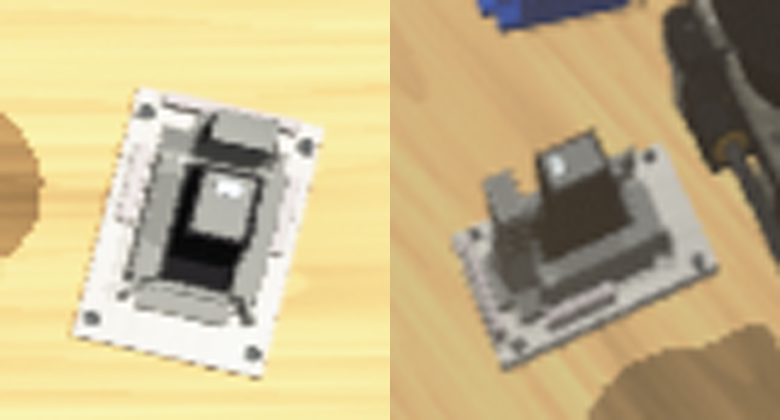

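The block sits in the carrier with its top 3.5 mm above the tab and 38.5 mm from it, so it's home. Next I'll take the tab.

```bash
python3 -m crank '[[[0.0063,-0.0394,0],[0,0,0],1],[[0.0063,-0.0394,0],[0,0,0],1],[[0.0063,-0.0394,0],[0,0,0],1],[[0.0063,-0.0394,0],[0,0,0],1],[[0.0063,-0.0394,0],[0,0,0],1],[[0.0063,-0.0394,0],[0,0,0],1],[[0,0,-0.03],[0,0,0],1],[[0,0,-0.02],[0,0,0],1],[[0,0,0],[0,0,0],1],[[0,0,0],[0,0,0],1]]'; python3 look.py
```

```text
clock: 12.65
tool_pos: [0.624, -0.2193, 0.1053]
orientation: [-180.0, -0.0, 164.8]
force: [-0.4, -0.1, 0.9]
opening: 0.0874
gripper_force: 0.0
[ 0.624  -0.2193  0.1053] [-1.7996e+02 -4.0000e-02  1.6479e+02] F [-0.4 -0.1  0.9] op 0.0874 t 12.7
```

```bash
python3 -m crank '[[[0.0006,0.0024,-0.02],[0,0,0],1],[[0,0,-0.02],[0,0,0],1],[[0,0,-0.02],[0,0,0],1],[[0,0,-0.0145],[0,0,0],1],[[0,0,0],[0,0,0],0],[[0,0,0],[0,0,0],-1],[[0,0,0],[0,0,0],-1],[[0,0,0],[0,0,0],-1],[[0,0,0],[0,0,0],-1],[[0,0,0],[0,0,0],-1],[[0,0,0],[0,0,0],-1],[[0,0,0],[0,0,0],-1]]';python3 -m crank '[[[0,0,0],[0,0,0],-1],[[0,0,0],[0,0,0],-1],[[0,0,0],[0,0,0],-1],[[0,0,0],[0,0,0],-1]]'
```

```text
clock: 13.85
tool_pos: [0.6249, -0.216, 0.0308]
orientation: [-180.0, 0.0, 164.8]
force: [0.1, -1.6, 1.6]
opening: 0.0294
gripper_force: 0.9
clock: 14.25
tool_pos: [0.6249, -0.2159, 0.0308]
orientation: [-180.0, 0.0, 164.8]
force: [-0.2, -2.3, 2.1]
opening: 0.0279
gripper_force: 30.0
```

```bash
python3 -m crank '[[[0,0,0.015],[0,0,0],-1],[[0,0,0.025],[0,0,0],-1],[[0,0,0.035],[0,0,0],-1],[[0,0,0.035],[0,0,0],-1],[[0,0,0],[0,0,0],-1],[[0,0,0],[0,0,0],-1]]'; python3 - <<'E'
from h import *
p,d,X=shot("scene");cv2.imwrite("pics/d.png",cv2.resize(p[90:230,140:290],None,fx=4,fy=4,interpolation=cv2.INTER_CUBIC))
z=np.load("top0.npz");S=z["X"][125:185,80:145];Q=S[S[...,2]>.15];print("can",Q.min(0),Q.max(0))
E
```

```text
clock: 14.85
tool_pos: [0.6253, -0.2154, 0.1422]
orientation: [179.9, 0.1, 164.8]
force: [-0.2, -0.1, -3.0]
opening: 0.0277
gripper_force: 30.0
can [0.34272838 0.01547345 0.15000488] [0.69886282 0.4417481  1.18116138]
```

View pics/d.png

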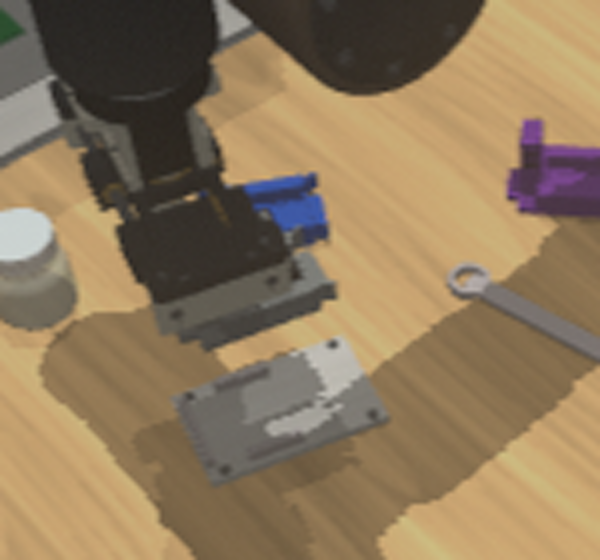

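The unit is up and roughly level, and the jig below it is empty. I'll carry it to the plate.

```bash
python3 -m crank '[[[-0.0052,0.0466,0],[0,0,1.44],-1],[[-0.0052,0.0466,0],[0,0,1.44],-1],[[-0.0052,0.0466,0],[0,0,1.44],-1],[[-0.0052,0.0466,0],[0,0,1.44],-1],[[-0.0052,0.0466,0],[0,0,1.44],-1],[[-0.0052,0.0466,0],[0,0,1.44],-1],[[-0.0052,0.0466,0],[0,0,1.44],-1],[[-0.0052,0.0466,0],[0,0,1.44],-1],[[-0.0052,0.0466,0],[0,0,1.44],-1],[[-0.0052,0.0466,0],[0,0,1.44],-1],[[0,0,0],[0,0,0],-1],[[0,0,0],[0,0,0],-1]]'; python3 -m crank '[[[0,0,0],[0,-4,0],-1],[[0,0,0],[0,-4,0],-1],[[0,0,0],[0,-4,0],-1],[[0,0,0],[0,-4,0],-1],[[0,0,0],[0,-4,0],-1],[[0,0,0],[0,0,0],-1],[[0,0,0],[0,0,0],-1]]'; python3 - <<'E'
from h import *
o=ctrl.get_obs();print(o["tool_pos"],o["orientation"])
p,d,X=shot("scene","e0.png")
p2,d2,X2=shot("top")
np.savez("e.npz",p=p,X=X,p2=p2,X2=X2)
cv2.imwrite("pics/e.png",np.hstack([cv2.resize(p[190:330,270:410],(480,480)),cv2.resize(p2[140:260,140:220],(320,480))]))
E
```

```text
clock: 16.1
tool_pos: [0.5716, 0.2511, 0.1389]
orientation: [-179.9, -0.1, 179.4]
force: [-0.4, -0.3, -2.8]
opening: 0.0277
gripper_force: 30.0
clock: 16.8
tool_pos: [0.5723, 0.2482, 0.14]
orientation: [179.8, 19.9, 179.2]
force: [1.0, 0.8, -1.3]
opening: 0.0281
gripper_force: 30.0
[0.57229909 0.24823692 0.14004081] [179.82178692  19.89292753 179.16244657]
```

View pics/e.png

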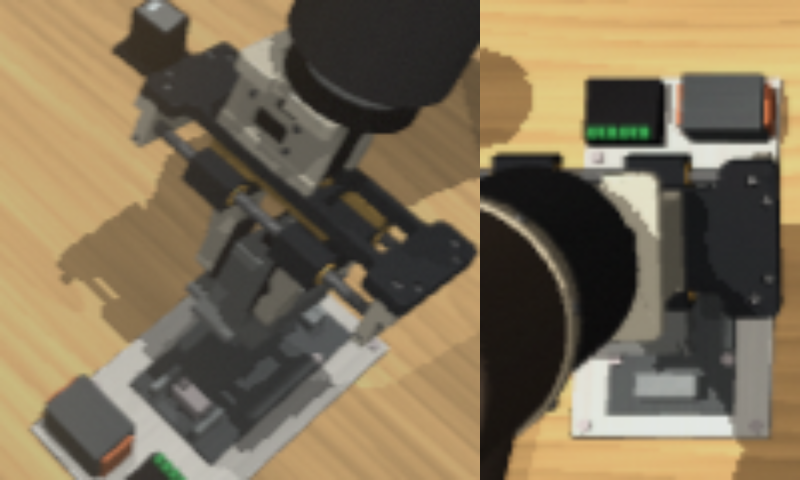

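Tilted 20° with the nose down toward the lip; the holder is clear below (catch at about (190,395) in the left crop). I'll lower it with the nose just short of the lip.

```bash
python3 -m crank '[[[0.004,0.0015,-0.02],[0,0,0],-1],[[0,0,-0.02],[0,0,0],-1],[[0,0,-0.015],[0,0,0],-1],[[0,0,-0.01],[0,0,0],-1],[[0,0,-0.005],[0,0,0],-1],[[0,0,0],[0,0,0],-1],[[0,0,0],[0,0,0],-1]]'; python3 -m crank '[[[0,0,-0.002],[0,0,0],-1],[[0,0,-0.002],[0,0,0],-1],[[0,0,0],[0,0,0],-1]]'
```

```text
clock: 17.6
tool_pos: [0.5807, 0.2512, 0.0778]
orientation: [179.6, 19.1, 179.4]
force: [0.3, -0.7, -2.6]
opening: 0.0278
gripper_force: 30.0
clock: 17.9
tool_pos: [0.5806, 0.2508, 0.0743]
orientation: [179.6, 18.9, 179.4]
force: [0.3, -0.6, -2.7]
opening: 0.0277
gripper_force: 30.0
```

```bash
python3 - <<'E'
from h import *
o=ctrl.get_obs();print(o["joint_pos"].round(2),o["qvel"].round(2),o["tau"].round(1),o["force"].round(1),o["moment"].round(2),o["tool_pos"].round(4))
E
python3 -m crank '[[[0,0,0],[0,0,0],-1],[[0,0,0],[0,0,0],-1],[[0,0,0],[0,0,0],-1]]'
```

```text
[  44.46   16.08  -45.19   41.93  -19.65 -173.59] [-0.02 -0.01 -0.04  0.11 -0.15 -0.22] [  0.  -43.9  20.9   3.2   0.2   0. ] [ 0.3 -0.6 -2.7] [-0.04  1.23 -0.  ] [0.5806 0.2508 0.0743]
clock: 18.2
tool_pos: [0.5806, 0.2507, 0.0742]
orientation: [179.7, 18.9, 179.4]
force: [0.8, -0.6, -1.2]
opening: 0.0279
gripper_force: 30.0
```

Joint 6 is at its lower limit at this tilt. 15° is enough to hook, so I'll ease the tilt and then lower.

```bash
python3 -m crank '[[[0,0,0],[0,2,0],-1],[[0,0,0],[0,2,0],-1],[[0,0,0],[0,0,0],-1],[[0,0,0],[0,0,0],-1]]'; python3 -m crank '[[[0,-0.0005,-0.005],[0,0,0],-1],[[0,0,-0.004],[0,0,0],-1],[[0,0,-0.003],[0,0,0],-1],[[0,0,0],[0,0,0],-1],[[0,0,0],[0,0,0],-1]]'; python3 -c "
from h import *
print(ctrl.get_obs()['joint_pos'].round(1))"
```

```text
clock: 18.6
tool_pos: [0.581, 0.251, 0.0742]
orientation: [179.7, 15.0, 179.4]
force: [-0.7, -0.1, -2.6]
opening: 0.0275
gripper_force: 30.0
clock: 19.1
tool_pos: [0.5806, 0.2499, 0.062]
orientation: [179.7, 14.9, 179.4]
force: [0.6, -0.8, -2.1]
opening: 0.0277
gripper_force: 30.0
[  45.8   18.6  -38.1   25.6  -24.9 -158.9]
```

```bash
python3 -m crank '[[[0,0,-0.0025],[0,0,0],-1],[[0,0,-0.002],[0,0,0],-1],[[0,0,0],[0,0,0],-1],[[0,0,0],[0,0,0],-1]]'; python3 -m crank '[[[-0.003,0,0],[0,0,0],-1],[[-0.003,0,0],[0,0,0],-1],[[0,0,0],[0,0,0],-1]]'; python3 -m crank '[[[-0.003,0,0],[0,0,0],-1],[[0,0,0],[0,0,0],-1]]'
```

```text
clock: 19.5
tool_pos: [0.5806, 0.2501, 0.0576]
orientation: [179.7, 14.9, 179.5]
force: [-0.2, 0.1, -1.7]
opening: 0.0275
gripper_force: 30.0
clock: 19.8
tool_pos: [0.5741, 0.25, 0.0576]
orientation: [179.7, 14.9, 179.5]
force: [0.7, 0.7, -2.2]
opening: 0.0275
gripper_force: 30.0
clock: 20.0
tool_pos: [0.5713, 0.2501, 0.0577]
orientation: [179.7, 14.9, 179.4]
force: [0.4, -0.7, -1.0]
opening: 0.028
gripper_force: 30.0
```

```bash
python3 -m crank '[[[-0.0015,0,0],[0,0,0],-1],[[-0.0015,0,0],[0,0,0],-1],[[0,0,0],[0,0,0],-1]]' | grep -E "tool|force:"; python3 -m crank '[[[-0.001,0,0],[0,0,0],-1],[[0,0,0],[0,0,0],-1]]'| grep -E "tool|force:"; python3 -m crank '[[[-0.001,0,0],[0,0,0],-1],[[0,0,0],[0,0,0],-1]]'| grep -E "tool|force:"
```

```text
tool_pos: [0.5684, 0.2501, 0.0576]
force: [0.7, -0.9, -1.7]
gripper_force: 30.0
tool_pos: [0.5676, 0.2501, 0.0576]
force: [-0.3, -0.6, -2.2]
gripper_force: 30.0
tool_pos: [0.5669, 0.2503, 0.0579]
force: [2.7, -1.1, -2.7]
gripper_force: 30.0
```

```bash
python3 - <<'E'
from h import *
p,d,X=shot("top")
cv2.imwrite("pics/f.png",cv2.resize(p[190:260,155:225],(560,560),interpolation=cv2.INTER_CUBIC))
E
```

```text
(no output)
```

View pics/f.png

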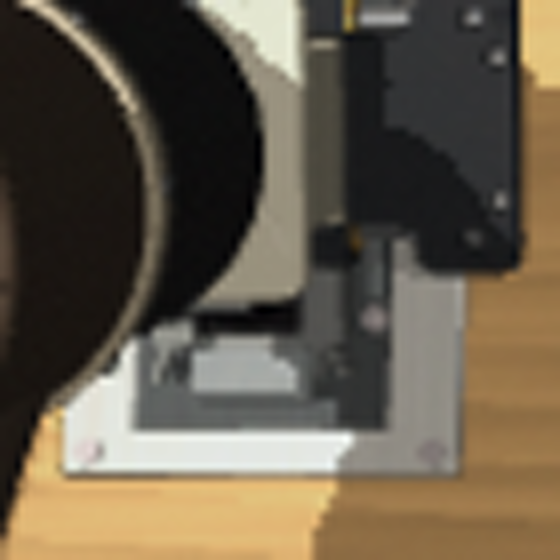

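The nose tongue is under the lip (at about (245,365)), with the wings straddling it, and the nose wall was felt at x 0.5669, which puts the holder middle near 0.546. I'll swing the tail down to the catch.

```bash
python3 -m crank '[[[0.0018,0,-0.0028],[0,1.75,0],-1],[[0.0014,0,-0.0028],[0,1.75,0],-1],[[0,0,0],[0,0,0],-1],[[0,0,0],[0,0,0],-1]]'; python3 -m crank '[[[0.0014,0,-0.0028],[0,1.75,0],-1],[[0.0012,0,-0.0028],[0,1.65,0],-1],[[0,0,0],[0,0,0],-1],[[0,0,0],[0,0,0],-1]]'
```

```text
clock: 21.15
tool_pos: [0.5698, 0.25, 0.0518]
orientation: [179.7, 11.4, 179.4]
force: [-0.9, -0.1, -1.0]
opening: 0.0279
gripper_force: 30.0
clock: 21.55
tool_pos: [0.572, 0.2497, 0.0463]
orientation: [179.8, 8.0, 179.4]
force: [-2.3, 0.6, -2.1]
opening: 0.0277
gripper_force: 30.0
```

Now I'll press down on the catch in small steps, turning as it goes.

```bash
python3 -m crank '[[[0.001,0,-0.003],[0,2,0],-1],[[0,0,0],[0,0,0],-1],[[0,0,0],[0,0,0],-1]]'; python3 -m crank '[[[0.001,0,-0.003],[0,2,0],-1],[[0,0,0],[0,0,0],-1],[[0,0,0],[0,0,0],-1]]'
```

```text
clock: 21.85
tool_pos: [0.5729, 0.2497, 0.0433]
orientation: [179.8, 6.0, 179.4]
force: [-2.9, 1.6, 0.2]
opening: 0.0276
gripper_force: 30.0
clock: 22.15
tool_pos: [0.5741, 0.2499, 0.0402]
orientation: [179.8, 4.0, 179.4]
force: [-2.8, 1.6, -0.6]
opening: 0.0277
gripper_force: 30.0
```

```bash
python3 -m crank '[[[0.0009,0,-0.003],[0,2,0],-1],[[0,0,0],[0,0,0],-1],[[0,0,0],[0,0,0],-1]]'; python3 -m crank '[[[0.0005,0,-0.002],[0,2,0],-1],[[0,0,0],[0,0,0],-1],[[0,0,0],[0,0,0],-1]]'
```

```text
clock: 22.45
tool_pos: [0.5753, 0.2498, 0.0369]
orientation: [179.9, 2.0, 179.4]
force: [-0.1, 0.5, -7.1]
opening: 0.0282
gripper_force: 30.0
clock: 22.75
tool_pos: [0.5763, 0.2501, 0.0356]
orientation: [179.8, 0.1, 179.4]
force: [-1.0, 0.7, -0.9]
opening: 0.0279
gripper_force: 30.0
```

The force signature (the sideways push vanished, then a pull down) suggests the catch snapped over. I'll settle it down and let go.

```bash
python3 -m crank '[[[0,0,-0.001],[0,0,0],-1],[[0,0,-0.0005],[0,0,0],-1],[[0,0,0],[0,0,0],-1],[[0,0,0],[0,0,0],-1]]'; python3 -m crank '[[[0,0,0],[0,0,0],-0.3],[[0,0,0],[0,0,0],0],[[0,0,0],[0,0,0],0.5],[[0,0,0],[0,0,0],0.5],[[0,0,0],[0,0,0],0.5],[[0,0,0],[0,0,0],0.5],[[0,0,0],[0,0,0],0.5]]'; python3 -m crank '[[[0,0,0.02],[0,0,0],0.5],[[0,0,0.03],[0,0,0],0.5],[[0,0,0.04],[0,0,0],0.5],[[-0.01,-0.045,0.02],[0,0,0],0.5],[[-0.01,-0.045,0],[0,0,0],0.5],[[-0.01,-0.045,0],[0,0,0],0.5],[[-0.01,-0.045,0],[0,0,0],0.5],[[-0.01,-0.045,0],[0,0,0],0.5],[[-0.01,-0.045,0],[0,0,0],0.5],[[0,0,0],[0,0,0],0.5]]'
python3 - <<'E'
from h import *
def rect(n,name,m,zp):
    cs,_=cv2.findContours(m.astype(np.uint8),cv2.RETR_EXTERNAL,cv2.CHAIN_APPROX_NONE)
    c=max(cs,key=cv2.contourArea).reshape(-1,2)
    r=cv2.minAreaRect((ray(name,c,zp)[:,:2]*1000).astype(np.float32)); print(n,name,len(c),np.round(r[0],1),np.round(r[1],1),round(r[2],1))
ims=[]
for name,jb,cb in(("top",(160,178,216,248),(160,180,220,250)),("scene",(295,240,385,330),(270,240,390,350))):
    p,d,X=shot(name);Z=X[...,2]
    b=np.zeros(Z.shape,bool);b[jb[1]:jb[3],jb[0]:jb[2]]=1
    T=b&(Z>.06)&(Z<.085)
    n,l,st,ce=cv2.connectedComponentsWithStats(T.astype(np.uint8))
    for i in range(1,n):
        if st[i,4]>15: print("z",np.median(Z[l==i]).round(4)); rect("top comp",name,l==i,.069)
    ims.append(cv2.resize(p[cb[1]:cb[3],cb[0]:cb[2]],(390,450),interpolation=cv2.INTER_CUBIC))
cv2.imwrite("pics/g.png",np.hstack(ims))
E
```

```text
clock: 23.15
tool_pos: [0.576, 0.2502, 0.0348]
orientation: [179.8, 0.1, 179.5]
force: [-1.7, -1.1, 5.3]
opening: 0.0275
gripper_force: 30.0
clock: 23.85
tool_pos: [0.5758, 0.2501, 0.0339]
orientation: [179.8, -0.0, 179.5]
force: [-0.1, 0.7, 0.6]
opening: 0.0653
gripper_force: 0.0
clock: 24.85
tool_pos: [0.5139, -0.0236, 0.144]
orientation: [179.8, -0.1, 179.2]
force: [0.7, -0.5, 0.3]
opening: 0.0654
gripper_force: 0.0
z 0.0716
top comp scene 43 [537.1 253.1] [40.7 30.1] 1.1
z 0.0682
top comp scene 30 [578.5 251.6] [19.3 28.1] 2.6
```

View pics/g.png

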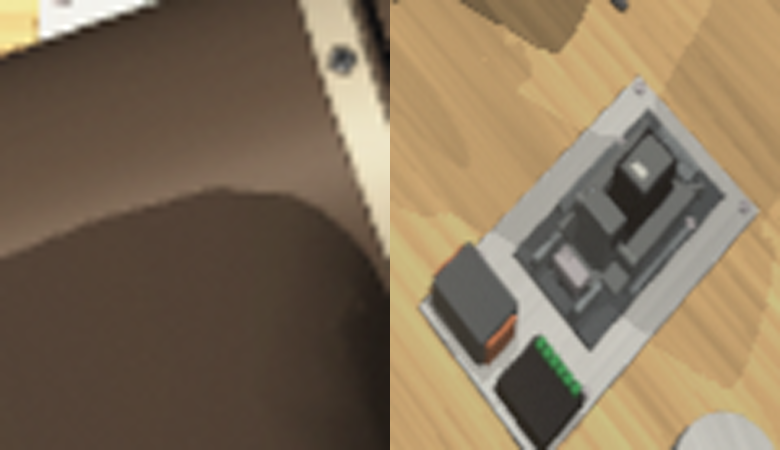

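The scene view shows the unit lying flat, tab top z 0.068 and relay top 0.0716, both as expected. A last numeric check compares the catch's position with the first picture.

```bash
python3 - <<'E'
from h import *
z=np.load("scene0.npz");p1,d1,X1=shot("scene")
for p,X in((z["p"],z["X"]),(p1,X1)):
    s=p[295:315,312:336].astype(int); hsv=cv2.cvtColor(p,cv2.COLOR_BGR2HSV)[295:315,312:336]
    Q=X[295:315,312:336]
    m=(s.min(2)>125)&(Q[...,2]>.02)
    v,u=np.nonzero(m); print(m.sum(),u.mean()+312,v.mean()+295,np.median(Q[m],0).round(4),Q[m].min(0).round(4),Q[m].max(0).round(4))
# level of carrier: wall tops z ~ .030
Q=X1[255:305,325:375].reshape(-1,3);Q=Q[(Q[:,2]>.027)&(Q[:,2]<.034)&(Q[:,0]>.505)&(Q[:,0]<.565)]
A=np.c_[Q[:,:2],np.ones(len(Q))];print(len(Q),np.linalg.lstsq(A,Q[:,2],rcond=None)[0],np.median(Q[:,2]))
E
python3 look.py
```

```text
53 325.3207547169811 304.4339622641509 [0.6014 0.2485 0.0295] [0.5951 0.2278 0.0244] [0.6105 0.2604 0.0325]
66 325.1212121212121 305.1060606060606 [0.6022 0.2486 0.0296] [0.5952 0.2281 0.0262] [0.9433 0.4607 0.907 ]
207 [4.70523522e-03 1.17453742e-05 2.79617912e-02] 0.030532114954289997
[ 0.5161 -0.0198  0.1441] [1.7983e+02 3.0000e-02 1.7940e+02] F [-0.2 -0.4  1. ] op 0.0657 t 25.0
```

The catch is back where it started (within 1 mm) and the carrier is level, so I'm handing in.

```bash
python3 -c "
from plant import close_job
print(close_job())"
```

```text
the job is handed in; nothing more can be done
None
```

The job is handed in at about 25 s of the 64 s: the relay is home in the carrier, and the unit lies flat in the holder with its nose under the lip and the catch back over the tail, as far as my last camera check could tell; no verdict came back.

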